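# Drop the soap from the trap hopper and bolt it shut

### The arm

A 6-joint arm with a two-finger parallel gripper is mounted at the origin on a cart in front of the work surface, level with it; the furniture and walls round the work are solid. World frame = base frame: x ahead of the robot, y to its left, z up, the work surface at z = 0. Lengths are in mm, angles in rad, forces in N, time in s.
With the tool pointing down it reaches from about 300 to 775 mm from the base axis. Payload 14.6 kg.
Tool frame: the origin (TCP) lies at the very end of the fingers, on their centre line; the grasp point (between the pads) lies 19 mm behind it (grip_point_offset is the distance from the TCP to the grasp point, in mm); z points along the fingers, y is the line along which they close (so a half turn about z gives the same grasp; the last joint's range is limited). The gripper opens to 94 mm and grips with 3 to 60 N. Pads are 16 mm wide; open, the fingers measure 119 mm over their backs; the gripper's body (75 mm by 177 mm) begins 78 mm behind the grasp point.
Start: joints at [-1.335, 0.3, 1.521, -0, 1.321, -0.067], TCP at [164, -524.97, 205.446] pointing down, gripper open.
Joint ranges: [-3.03, 3.03], [-0.79, 2.21], [0.23, 2.52], [-1.04, 4.18], [0, 3.07], [-2.55, 2.55]. Speed limits (rad/s): [2.22, 2.22, 2.57, 3.14, 3.14, 3.14].

### API

Orientations are given as [roll, pitch, yaw] about the fixed x, y, z axes, in that order (R = Rz(yaw) Ry(pitch) Rx(roll)).
In Python, from cell import read_state, camera, camera_info, sign_off, grip_point_offset gives the robot as it stands.
- The arm moves only by the shell command python3 -m handwheel 'ROWS' [FORCE]. ROWS is text: rows parted by semicolons, each of 5 numbers parted by spaces: the shift along the world's x, y, z in units of 40 mm (1.0 is 40 mm), then the turn about the world's z in units of 5 degrees (1.0 is 5 degrees), then the closure, from 0 (fully open) to 1 (shut). In form: dx dy dz yaw gripper; .... A call has 1 to 12 rows; each row shifts and turns the commanded pose from where the row before left it; what a row does not reach is not made up. A row lasts 1/12 s, in which the tool goes at most 41.7 mm and 7.16 degrees, less where a joint would pass 70% of its speed; a pose out of reach is approached as far as the arm can. A call is refused whole if a number of a shift passes 1 or a number of a turn 1, either way. A call with a gripper value outside its range is refused whole. The fingers move at their own pace and stop on an object; FORCE is the grip in N (left out, the last holds). Time passes only in rows, so rows that do not move let the fingers close. It gives the time, the measured TCP pose, the force, the opening and the grip force at its end, in the units of the state.
- read_state(): the state, without advancing time (a new reading comes with each control period).
- camera(name): name is "scene" or "top"; returns (picture, depth): 480x640x3 uint8, red, green, blue; 480x640 float32, mm along the optical axis (not along the pixel's ray), 0 where there is no reading.
- camera_info(name): a dict with "intrinsics" (3x3 intrinsics, pixels), "world_from_camera" (4x4, takes a point from camera to world coordinates). Camera axes: x right, y down, z forward; pixel columns grow to the right and rows downward; lengths in mm; the calibration is good to about 2 mm. A picture is of the moment at which its call begins. camera_info takes no time and is no camera call.
- sign_off(): hands the job in; it is judged then, once.
The state is a dict: "clock": time; "joints": joint angles; "qd": joint speeds; "effort": joint torques, N m; "eef_pos": TCP position; "eef_rot": TCP orientation; "wrist_force": force on the tool from outside, world axes, zero at the start; "moment": the same for the moment, N m; "finger_gap": finger opening in mm; "finger_force": force on a finger pad.
Only numpy, scipy, OpenCV 4.12 (cv2) and the standard library are available. Lean on these libraries where they do the work, as an engineer would, in place of code of your own. Each camera call takes 0.05 s, during which the arm holds its last target. There are 200 camera calls.

### The job

Swing the red-handled lever of the wooden hopper towards its tray so that the trap-door bottom opens and the pink soap bar drops into the tray below; do not touch the soap yourself. Then swing the lever all the way back so that the trap is shut, and push the black-knobbed bolt fully home across the lever to latch it.

Things in the scene. Friction and masses are not known exactly. Their poses are not given: they have to be found in the camera images.
- hopper: Wooden trap hopper fixed to the table, 252 x 126 mm, walls 190 mm high. Origin: on the table below the middle of the trap's hinge axis; z up, -x towards its open tray (near the robot), -y the lever's side. Tray: floor at z 10 mm, x -170 to 52, y -53 to 53 (also under the hopper), lip 45 mm high. Hopper mouth: x -75 to -8, y -53 to 53, open above. Walls 10 mm thick or less.
- trap (a joint): Trap-door bottom and its lever, one rigid part hinged along the hopper's y at x 0, z 140 mm. 0 = shut, 1.4 rad = fully open (stops at both). A stiff hinge (about 2.5 N at the grip) leaves it where it is put, even under the soap, which slides off at 0.5 to 1.2 rad. At value q the red grip bar's axis is at hopper x = 105*sin(0.75-q), z = 140+105*cos(0.75-q) mm.
- trap_grip (a point): Point to grip on the red round bar at the end of the steel lever: on the bar's axis, at hopper y -105 mm. The bar is 14 mm thick, runs along the hopper's y from -66 to -128 mm and does not spin on the lever; the lever is at y -66 to -76. Shut, it leans away from the tray (x 72, z 217 mm); fully open, towards the tray (x -64, z 224). This frame turns with the lever.
- bolt (a joint): Brass slide bolt on the shelf behind the hopper, sliding along the hopper's -y. 0 = drawn (it starts within 6 mm of this), 0.040 m = fully home (stops at both). It slides with about 2 N and stays where it is left. Home, its rod lies in front of the shut lever and blocks it; it can pass only with the trap within 0.17 rad of shut.
- bolt_knob (a point): Middle of the grip of the bolt's upright black knob: hopper x 29, y 36 minus the bolt's travel, z 240 mm. The grip is 16 mm thick, from z 218 to 254 mm, with nothing near it above z 213 mm.
- soap: Pink soap bar in a paper band, 53 x 78 x 25 mm, about 0.11 kg; origin at the centre of its underside, z up, long side along its y. It starts inside the hopper on the shut trap, near hopper x -42, y 0, z 140 mm.
There are look-alikes about, which are no part of the job. Leave any blue or purple look-alike of the soap alone.

How it is judged:
By the outcome, as a careful person would: the job done as asked, in the order asked, and still so for the second after the job is handed in, with the robot touching nothing.
It also fails if it takes over 48 s, if anything falls off the work surface, if the arm or the gripper's body presses on something with over 40 N, if the wrist force passes 120 N, or if a joint passes its speed limit or range.

## Working session

There is one attempt and no reset: what is moved stays moved. The work goes in short steps, Python scripts to look and compute and a shell command to move; the robot and the scene stay as the last step left them, time stands still between calls to the robot, and variables do not carry over. Pictures are saved under pics/ and viewed, at most 10 in all, crops included, and the job is handed in when it is done.

```bash
mkdir -p pics; cat > h.py <<'E'
import numpy as np,cv2
from cell import *
def grab(n,f):
    p,d=camera(n); cv2.imwrite('pics/'+f,cv2.cvtColor(p,cv2.COLOR_RGB2BGR)); np.save('pics/%s_d.npy'%n,d); np.save('pics/%s_p.npy'%n,p); return p,d
def pt(n,u,v,d):
    i=camera_info(n);K=np.array(i['intrinsics']);T=np.array(i['world_from_camera'])
    c=np.linalg.inv(K)@[u,v,1]*d; return (T@np.r_[c,1])[:3]
def cloud(n,d):
    i=camera_info(n);K=np.array(i['intrinsics']);T=np.array(i['world_from_camera'])
    v,u=np.indices(d.shape); c=np.stack([(u-K[0,2])/K[0,0]*d,(v-K[1,2])/K[1,1]*d,d],-1)
    return c@T[:3,:3].T+T[:3,3]
E
python3 - <<'E'
from h import *
print(read_state())
a,_=grab('scene','s0.png');b,_=grab('top','t0.png')
for n in('scene','top'):print(np.array(camera_info(n)['world_from_camera']).round(2))
E
```

```text
{'clock': 0.0, 'joints': array([-1.33459836e+00,  3.00472338e-01,  1.52160982e+00,  1.70951120e-05,
        1.32069090e+00, -6.66214405e-02]), 'qd': array([ 4.90061293e-05, -1.13508488e-03, -1.92765899e-04, -3.00052163e-04,
       -2.32737801e-04, -6.33531425e-04]), 'effort': array([-5.28860164e-04, -5.31805301e+01, -3.52739847e+01,  7.08260620e-02,
        2.43462611e-02, -1.16759529e-04]), 'eef_pos': array([ 163.94320054, -524.71223014,  204.87349276]), 'eef_rot': array([-3.14041597e+00, -9.51035284e-05,  3.02815113e-01]), 'wrist_force': array([0.22761726, 0.30611675, 0.35783235]), 'moment': array([-0.01573045,  0.00521205, -0.05495522]), 'finger_force': 0.0, 'finger_gap': 94.2169184653766}
[[-8.6000e-01 -1.8000e-01  4.9000e-01  1.8884e+02]
 [-5.2000e-01  3.4000e-01 -7.9000e-01  6.2659e+02]
 [-2.0000e-02 -9.2000e-01 -3.8000e-01  4.9248e+02]
 [ 0.0000e+00  0.0000e+00  0.0000e+00  1.0000e+00]]
[[-3.00000e-02 -1.00000e+00  8.00000e-02  5.25240e+02]
 [-1.00000e+00  3.00000e-02  1.00000e-02 -4.62800e+01]
 [-1.00000e-02 -8.00000e-02 -1.00000e+00  1.07432e+03]
 [ 0.00000e+00  0.00000e+00  0.00000e+00  1.00000e+00]]
```

View pics/s0.png

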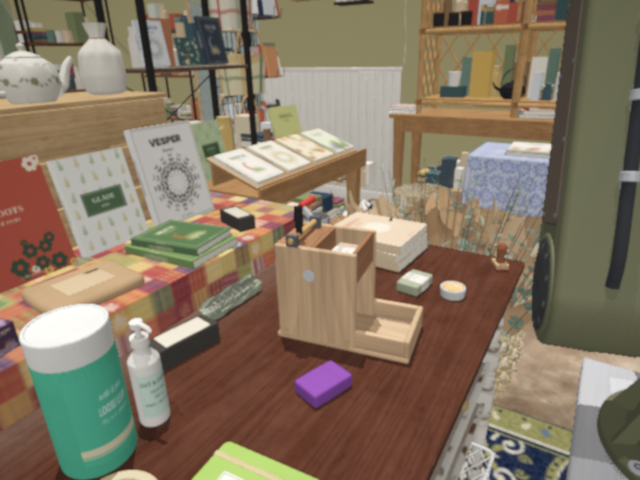

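View pics/t0.png

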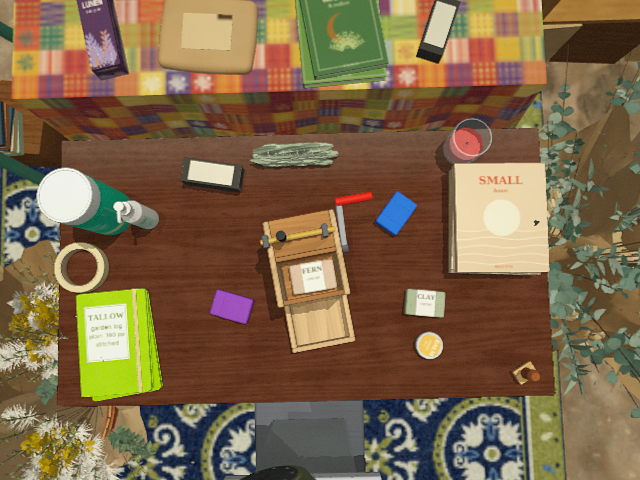

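The top view shows the hopper at about (308,280), the red bar from (336,201) to (372,196) and the black knob at (281,236). Soap with the FERN band is in the mouth at (313,277). The book stack is at (500,218) and the blue look-alike at (396,213).

```bash
python3 - <<'E'
from h import *
d=np.load('pics/top_d.npy');p=np.load('pics/top_p.npy').astype(int);C=cloud('top',d)
u,v=np.meshgrid(range(640),range(480))
m=(p[...,0]>150)&(p[...,1]<60)&(p[...,2]<60)&(u>325)&(u<385)&(v>180)&(v<215)&(d>0)
X=C[m];print('red',len(X),X.mean(0),np.percentile(X,[5,50,95],axis=0).round(1))
c,(w,h),a=cv2.minAreaRect(X[:,:2].astype(np.float32));print(c,w,h,a)
e=X[:,:2]-X[:,:2].mean(0);ax=np.linalg.svd(e,full_matrices=False)[2][0];print('yaw of y axis',np.degrees(np.arctan2(ax[1],ax[0])))
k=(p.max(-1)<60)&(abs(u-281)<12)&(abs(v-236)<12)&(d>0)
X=C[k];print('knob',len(X),np.median(X[X[:,2]>235],axis=0),X.mean(0))
# walls top z~190
w=(abs(C[...,2]-190)<7)&(u>255)&(u<360)&(v>200)&(v<360)
W=C[w][:,:2].astype(np.float32);print('rim',len(W),cv2.minAreaRect(W))
t=(abs(C[...,2]-45)<5)&(u>265)&(u<365)&(v>295)&(v<360)
W=C[t][:,:2].astype(np.float32);print('lip',len(W),cv2.minAreaRect(W))
# obstacles heights
for n,(a,b) in dict(book=(500,250),blue=(396,213),green=(425,302),knobtop=(281,236)).items(): print(n,C[b,a].round())
E
```

```text
red 247 [ 676.56350421 -107.37015838  220.50813937] [[ 668.4 -134.3  220.1]
 [ 676.  -107.5  223.3]
 [ 684.4  -79.   225.9]]
(695.3992309570312, -104.05963134765625) 51.93071746826172 62.00736999511719 7.844964027404785
yaw of y axis 99.21902527208184
knob 30 [609.33018153  12.22218145 253.28746904] [609.88908857  13.20832964 248.51079594]
rim 3413 ((582.214111328125, -30.56940460205078), (150.05770874023438, 138.99063110351562), 9.364025115966797)
lip 746 ((459.58184814453125, -44.28227996826172), (94.3428726196289, 125.98517608642578), 9.294990539550781)
book [ 594. -401.   64.]
blue [ 678. -207.   27.]
green [ 495. -258.   24.]
knobtop [613.  13. 252.]
```

```bash
python3 -m handwheel '.4 .3 .4 .9 0;.7 .57 .4 .9 0;.7 .57 .4 .9 0;.7 .57 .4 .9 0;.7 .57 .2 .9 0;.7 .57 0 .9 0;.7 .57 0 .9 0;.7 .57 0 .9 0;.7 .57 0 .9 0;.7 .57 0 .9 0;.7 .57 0 .9 0;.7 .57 0 .9 0.3' 20
python3 -m handwheel '.7 .57 0 .9 0.5;.7 .57 0 .9 .7;.7 .57 0 .9 .72;.7 .57 0 .9 .72;.7 .57 0 .9 .72;.7 .57 0 .9 .72;.5 .5 0 .9 .72;.3 .3 0 .9 .72;0 0 0 0 .72;0 0 0 0 .72'
```

```text
clock: 1.1
eef_pos: [489.1, -260.7, 277.2]
eef_rot: [-3.141, -0.0, 1.249]
wrist_force: [0.2, -0.4, 0.3]
finger_gap: 90.3
finger_force: 0.0
clock: 1.93
eef_pos: [688.0, -92.9, 276.4]
eef_rot: [-3.14, -0.001, 1.873]
wrist_force: [0.0, -0.0, -0.1]
finger_gap: 27.0
finger_force: 0.0
```

```bash
python3 -m handwheel '-.26 -.57 0 -.8 .6;0 0 0 -.8 .55;0 0 0 0 .55;0 0 -.3 0 .55;0 0 -.5 0 .55;0 0 -.5 0 .55;0 0 -.4 0 .55;0 0 0 0 .55;0 0 0 0 .55'
python3 - <<'E'
from h import *
p,d=grab('top','t1.png');q,_=grab('scene','s1.png')
cv2.imwrite('pics/c1.png',cv2.cvtColor(np.hstack([cv2.resize(p[150:300,250:450],(400,300)),cv2.resize(q[150:300,220:420],(400,300))]),cv2.COLOR_RGB2BGR))
E
```

```text
clock: 2.68
eef_pos: [677.2, -116.4, 209.5]
eef_rot: [-3.141, -0.0, 1.734]
wrist_force: [-0.4, 0.4, 0.2]
finger_gap: 42.3
finger_force: 0.0
```

View pics/c1.png

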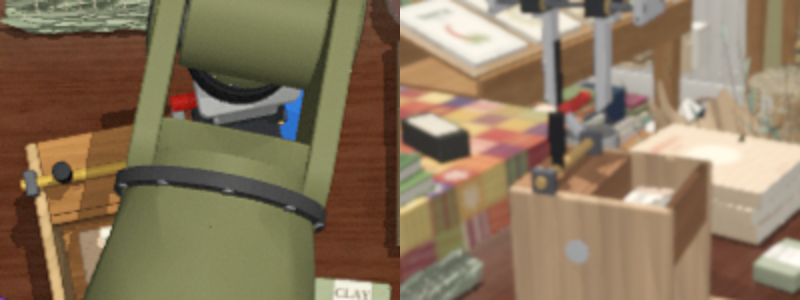

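```bash
python3 -m handwheel '0 0 -.2 0 .74;0 0 0 0 .75;0 0 0 0 .75;-.197 -.032 .17 0 .75;-.197 -.032 .14 0 .75;-.197 -.032 .12 0 .75;-.197 -.032 .08 0 .75;-.197 -.032 .07 0 .75;-.197 -.032 .05 0 .75;-.197 -.032 .04 0 .75;-.197 -.032 .02 0 .75;-.197 -.032 0 0 .75' 20
```

```text
clock: 3.78
eef_pos: [605.8, -127.9, 229.1]
eef_rot: [-3.141, 0.0, 1.734]
wrist_force: [3.1, 0.2, 1.8]
finger_gap: 23.7
finger_force: 1.0
```

```bash
python3 -m handwheel '-.197 -.032 0 0 .75;-.197 -.032 -.02 0 .75;-.197 -.032 -.04 0 .75;-.197 -.032 -.05 0 .75;-.197 -.032 -.07 0 .75;-.197 -.032 -.08 0 .75;-.197 -.032 -.12 0 .75;-.197 -.032 -.1 0 .75;0 0 0 0 .75;0 0 0 0 .75'
```

```text
clock: 4.62
eef_pos: [543.0, -138.0, 209.6]
eef_rot: [-3.14, -0.0, 1.734]
wrist_force: [0.3, -0.4, 0.0]
finger_gap: 23.6
finger_force: 0.0
```

```bash
python3 -m handwheel '-.12 -.02 -.05 0 .75;-.05 0 0 0 .75;0 0 0 0 .75'
python3 - <<'E'
from h import *
p,d=grab('top','t2.png');q,_=grab('scene','s2.png')
cv2.imwrite('pics/c2.png',cv2.cvtColor(np.hstack([cv2.resize(p[200:380,230:400],(400,424)),cv2.resize(q[200:370,260:430],(400,424))]),cv2.COLOR_RGB2BGR))
E
```

```text
clock: 4.87
eef_pos: [540.5, -138.3, 209.1]
eef_rot: [3.131, 0.002, 1.735]
wrist_force: [30.6, 2.9, -4.4]
finger_gap: 23.8
finger_force: 15.4
```

View pics/c2.png

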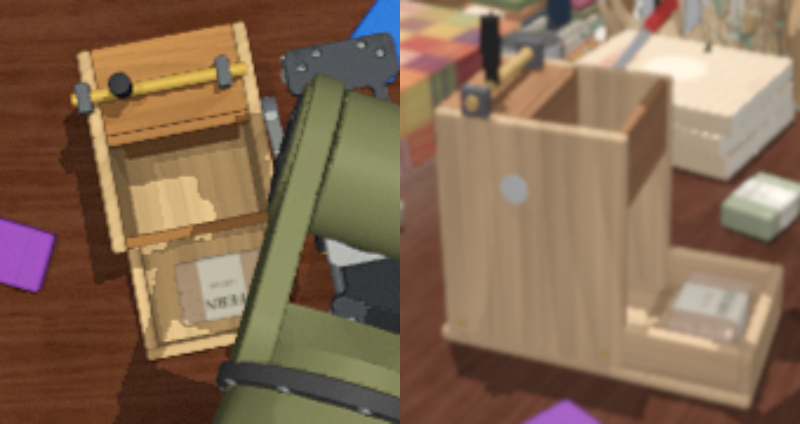

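The soap lies in the open tray (scene crop about (715,300)) and the lever is at its open stop. I'll swing it back.

```bash
python3 -m handwheel '.197 .032 .05 0 .75;.197 .032 .1 0 .75;.197 .032 .12 0 .75;.197 .032 .1 0 .75;.197 .032 .08 0 .75;.197 .032 .07 0 .75;.197 .032 .04 0 .75;.197 .032 .02 0 .75;.197 .032 0 0 .75;.197 .032 0 0 .75;.197 .032 -.02 0 .75;.197 .032 -.04 0 .75'
```

```text
clock: 5.97
eef_pos: [631.9, -123.3, 228.6]
eef_rot: [-3.141, 0.0, 1.734]
wrist_force: [-3.6, 0.0, 1.8]
finger_gap: 23.5
finger_force: 1.4
```

```bash
python3 -m handwheel '.197 .032 -.04 0 .75;.197 .032 -.05 0 .75;.197 .032 -.07 0 .75;.197 .032 -.1 0 .75;.197 .032 -.14 0 .75;.15 .025 -.14 0 .75;.1 .016 0 0 .75;0 0 0 0 .75;0 0 0 0 .75'
```

```text
clock: 6.72
eef_pos: [680.8, -115.2, 206.2]
eef_rot: [-3.141, -0.001, 1.734]
wrist_force: [-1.9, -1.2, -2.0]
finger_gap: 23.5
finger_force: 0.9
```

```bash
python3 -m handwheel '.08 .013 0 0 .75;.05 .008 0 0 .75;0 0 0 0 .75'
```

```text
clock: 6.97
eef_pos: [684.7, -114.7, 205.5]
eef_rot: [-3.136, -0.001, 1.734]
wrist_force: [-10.4, -0.8, -8.4]
finger_gap: 23.8
finger_force: 5.3
```

```bash
python3 -m handwheel '.06 .01 0 0 .75;0 0 0 0 .75'
```

```text
clock: 7.13
eef_pos: [685.2, -114.6, 205.2]
eef_rot: [-3.131, -0.002, 1.733]
wrist_force: [-27.2, -1.1, -5.3]
finger_gap: 23.4
finger_force: 13.6
```

```bash
python3 -m handwheel '-.17 -.03 0 0 .73;0 0 0 0 .6;0 0 .6 0 .55;0 0 .9 0 .55;0 0 .8 0 .55;0 .2 0 -1 .55;-.2 .3 0 -1 .55;-.2 .3 0 -1 .55;-.2 .3 0 -1 .55;-.2 .3 0 -1 .55;-.2 .3 0 -1 .55;-.2 .3 0 -1 .55'
python3 -m handwheel '-.2 .3 0 -1 .55;-.2 .3 0 -1 .55;-.2 .3 0 -1 .55;-.1 .2 0 -1 .55;0 .1 0 -1 .55;0 0 0 -1 .55;0 0 0 -1 .55;0 0 0 -1 .55;0 0 0 -1 .55;0 0 0 -1 .55;0 0 0 -1 .55;0 0 0 0 .55'
python3 - <<'E'
from h import *
p,d=grab('top','t3.png');q,_=grab('scene','s3.png')
cv2.imwrite('pics/c3.png',cv2.cvtColor(np.hstack([cv2.resize(p[150:350,230:430],(400,400)),cv2.resize(q[170:370,240:440],(400,400))]),cv2.COLOR_RGB2BGR))
E
```

```text
clock: 8.13
eef_pos: [633.6, -34.6, 299.9]
eef_rot: [3.14, -0.001, 1.119]
wrist_force: [0.3, -0.3, -0.3]
finger_gap: 41.9
finger_force: 0.0
clock: 9.13
eef_pos: [606.0, 12.9, 299.9]
eef_rot: [3.141, -0.002, 0.159]
wrist_force: [-0.0, -0.9, -0.4]
finger_gap: 42.6
finger_force: 0.0
```

View pics/c3.png

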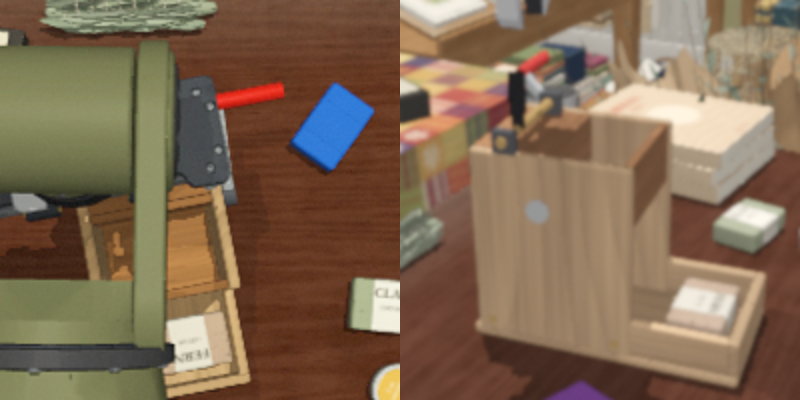

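```bash
python3 -m handwheel '.13 0 0 0 .55;0 0 -.4 0 .55;0 0 -.5 0 .55;0 0 -.5 0 .55;0 0 -.55 0 .55;0 0 0 0 .7;0 0 0 0 .78;0 0 0 0 .78;0 0 0 0 .78' 10
```

```text
clock: 9.98
eef_pos: [611.4, 12.7, 222.8]
eef_rot: [3.141, -0.002, 0.164]
wrist_force: [0.5, 0.5, 0.4]
finger_gap: 21.8
finger_force: 0.0
```

```bash
python3 -m handwheel '.032 -.197 0 0 .78;.032 -.197 0 0 .78;.032 -.197 0 0 .78;.032 -.197 0 0 .78;.016 -.1 0 0 .78;0 0 0 0 .78'
```

```text
clock: 10.48
eef_pos: [616.7, -24.0, 221.0]
eef_rot: [3.142, 0.0, 0.162]
wrist_force: [-0.8, -0.3, 0.6]
finger_gap: 20.8
finger_force: 0.0
```

```bash
python3 -m handwheel '.012 -.08 0 0 .78;0 -.05 0 0 .78;0 0 0 0 .78'
python3 - <<'E'
from h import *
p,d=grab('top','t4.png');q,_=grab('scene','s4.png')
cv2.imwrite('pics/c4.png',cv2.cvtColor(cv2.resize(q[190:270,260:360],(750,600),interpolation=cv2.INTER_CUBIC),cv2.COLOR_RGB2BGR))
E
```

```text
clock: 10.73
eef_pos: [616.9, -25.4, 220.9]
eef_rot: [-3.137, -0.0, 0.165]
wrist_force: [-1.6, 20.6, 2.5]
finger_gap: 21.9
finger_force: 10.0
```

View pics/c4.png

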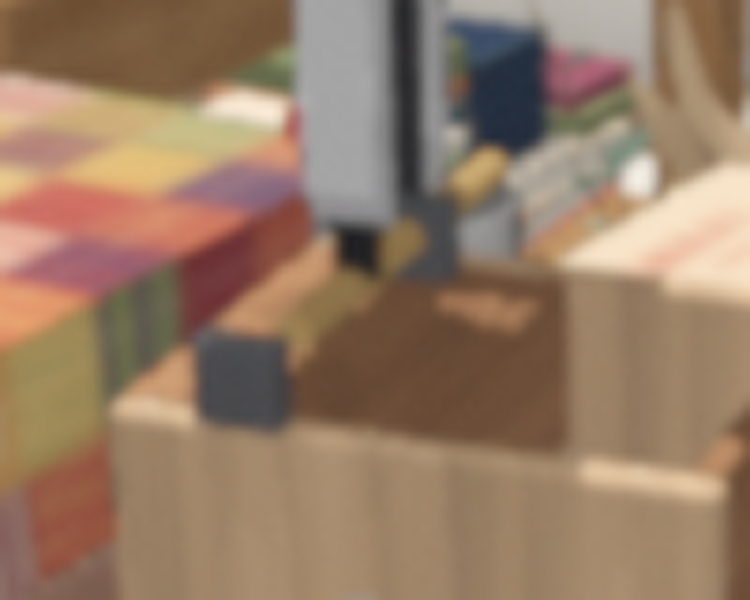

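The bolt is at its stop: the rod protrudes past the far bracket at about (480,175) in the crop, with 20 N of reaction. I'll give it one more nudge, then retreat and check.

```bash
python3 -m handwheel '0 -.05 0 0 .78;0 0 0 0 .78;0 .18 0 0 .7;0 0 0 0 .55;0 0 .6 0 .55;0 0 .9 0 .55;0 0 .8 0 .55;-.9 0 .2 0 .55;-.9 0 .2 0 .55;-.9 0 0 0 .55;-.9 0 0 0 .55;-.9 0 0 0 .55'
python3 -m handwheel '-.4 -.9 0 0 .3;-.4 -.9 0 0 .3;-.2 -.9 0 0 .3;0 -.9 0 0 .3;0 -.9 0 0 .3;0 -.9 0 0 .3;0 -.9 0 0 .3;0 -.9 0 0 .3;0 0 0 0 .3;0 0 0 0 .3'
python3 - <<'E'
from h import *
p,d=grab('top','t5.png');q,_=grab('scene','s5.png')
cv2.imwrite('pics/c5.png',cv2.cvtColor(np.hstack([cv2.resize(p[170:370,230:430],(400,400)),cv2.resize(q[190:370,250:430],(400,400))]),cv2.COLOR_RGB2BGR))
C=cloud('top',d);u,v=np.meshgrid(range(640),range(480));p=p.astype(int)
m=(p[...,0]>150)&(p[...,1]<60)&(p[...,2]<60)&(u>325)&(u<385)&(v>180)&(v<215)&(d>0);print('red',C[m].mean(0))
k=(p.max(-1)<60)&(abs(u-290)<40)&(abs(v-236)<14)&(C[...,2]>240);print('knob',k.sum(),np.median(C[k],axis=0))
E
```

```text
clock: 11.83
eef_pos: [435.2, -23.2, 328.7]
eef_rot: [3.141, 0.0, 0.163]
wrist_force: [1.1, -0.6, -0.2]
finger_gap: 42.2
finger_force: 0.0
clock: 12.67
eef_pos: [396.4, -312.2, 328.3]
eef_rot: [-3.141, 0.001, 0.16]
wrist_force: [-1.5, 0.4, -0.0]
finger_gap: 65.7
finger_force: 0.0
red [ 677.49524265 -107.2236035   220.42141239]
knob 17 [613.84779498 -21.87931289 252.11970127]
```

View pics/c5.png

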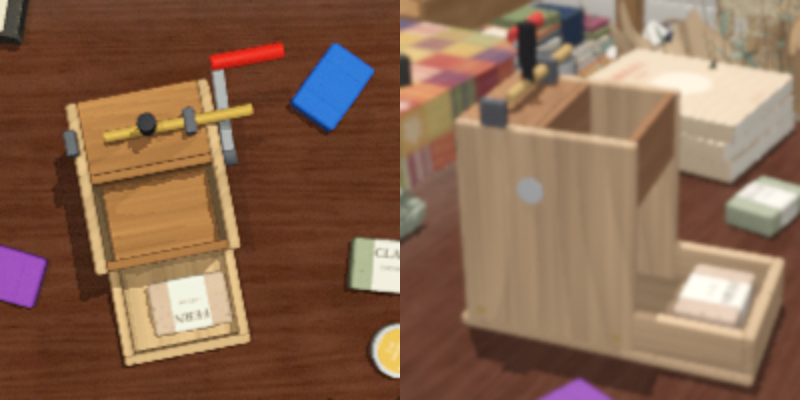

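The lever is back at its shut position (red bar within 1 mm of where it started). The bolt rod crosses the lever at (235,112) and the soap lies in the tray at (190,303).

```bash
python3 -c "
from cell import *
print(sign_off())"
```

```text
the job is handed in; nothing more can be done
None
```

The job is handed in at about 13 s on the robot clock: the soap dropped into the tray untouched, the lever is back at its shut stop, and the bolt is fully home across it; the hand-in returned no verdict.

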